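# Pop the square button cap off the umbrella clip

## Robot

A 6-joint arm with a two-finger parallel gripper is mounted at the origin on the work surface. World frame = base frame: x ahead of the robot, y to its left, z up, the work surface at z = 0. Lengths are in m, angles in degrees, forces in N, time in s.
With the tool pointing down it reaches from about 0.4 to 0.825 m from the base axis. Payload 7 kg.
Tool frame: the origin (TCP) lies at the very end of the fingers, on their centre line; the grasp point (between the pads) lies 19 mm behind it (ctrl.grip_depth is the distance from the TCP to the grasp point, in m); z points along the fingers, y is the line along which they close (so a half turn about z gives the same grasp; the last joint's range is limited). The gripper opens to 88 mm and grips with 3 to 60 N. Pads are 19 mm wide; open, the fingers measure 130 mm over their backs; the gripper's body (78 mm by 193 mm) begins 47 mm behind the grasp point.
Start: joints at [92.252, 20.546, 0.682, 0, -70.136, -16.507], TCP at [0.166, 0.654, 0.227] pointing down, gripper open.
Joint ranges: [-176.03, 176.03], [-82.01, 121.73], [-58.28, 71.71], [-173.87, 95.51], [-174.79, -0.11], [-173.66, 173.66]. Speed limits (degrees/s): [136.94, 136.94, 172.46, 180, 180, 180].

## Interface

Orientations are given as [roll, pitch, yaw] about the fixed x, y, z axes, in that order (R = Rz(yaw) Ry(pitch) Rx(roll)).
In Python, from plant import get_obs, eyes, ctrl, spotter gives the robot as it stands.
- The arm moves only by the shell command python3 -m crank 'ROWS'. ROWS is JSON, one flat list of numbers, 7 for each row, row after row: the turn, a rotation vector about the tool's x, y, z in rad, then the shift along the tool's x, y, z in mm, then the opening, from 0 (shut) to 1 (fully open). A call has 1 to 5 rows; each row shifts and turns the commanded pose from where the row before left it, along the tool's axes as they then stand; what a row does not reach is not made up. A row lasts 1/8 s, in which the tool goes at most 62.5 mm and 10.7 degrees, less where a joint would pass 70% of its speed; a pose out of reach is approached as far as the arm can. A call is refused whole if a number of a shift passes 62.5 or a number of a turn 0.188, either way. A call with a gripper value outside its range is refused whole. The fingers move at their own pace and stop on an object; the grip force is fixed at half the most. Time passes only in rows, so rows that do not move let the fingers close. It gives the time, the measured TCP pose, the force, the opening and the grip force at its end, in the units of the state.
- get_obs(): the state, without advancing time (a new reading comes with each control period).
- eyes.snapshot(name): name is "side" or "top" or "wrist"; returns the picture (384x512x3 uint8, blue, green, red); there is no depth.
- eyes.camera_model(name): a dict with "fx", "fy", "cx", "cy" (pixels), "extrinsics" (4x4, takes a point from camera to world coordinates). Camera axes: x right, y down, z forward; pixel columns grow to the right and rows downward; lengths in m; the calibration is good to about 2 mm. A picture is of the moment at which its call begins: read the wrist's pose just before it. camera_model takes no time and is no camera call; for the wrist camera it gives the pose at the moment of the call.
- ctrl.close_job(): hands the job in; it is judged then, once.
Trained networks look in the newest picture that a camera, given by its name, has taken for a name from the list of things; names that differ only in an ending like _2 or _b are one class to them, and where a whole thing is asked for, a point or a joint stands for the part that bears it (a point fixed in the world has none). Each returns a list of dicts, best first, with "p" (0 to 1); they miss things now and then, are a little off and sometimes report something else, mostly with a low value. They report only what shows in the picture. A call takes as long as a camera call. They do not tell look-alikes from the thing itself.
- spotter.outline_of(camera, target): "region" (384x512 bool, what is visible of it) and "rect" ([left, top, width, height] in pixels, round what is visible of it).
- spotter.place_of(camera, target): "location" ([column, row] in pixels: a listed point, or the origin of a listed thing).
The state is a dict: "clock": time; "joint_pos": joint angles; "qvel": joint speeds; "tau": joint torques, N m; "tool_pos": TCP position; "orientation": TCP orientation; "force": force on the tool from outside, world axes, zero at the start; "moment": the same for the moment, N m; "opening": finger opening in m; "gripper_force": force on a finger pad.
Only numpy, scipy, OpenCV 4.12 (cv2) and the standard library are available. Lean on these libraries where they do the work, as an engineer would, in place of code of your own. Each camera call takes 0.05 s, during which the arm holds its last target. There are 200 camera calls.

## Task

The square-topped button of the steel umbrella clip has jammed: pick up the fork puller by its handle, slide its fork under the square cap and pull the cap up off its stem. Then stand the puller upright in the black dish with the cap still lying on its fork, and let go. Touch the square cap only with the puller, and leave the round cap of the other clip in place.

Things in the scene. Friction and masses are not known exactly. Their poses are not given: they have to be found in the camera images.
- puller: C-shaped aluminium fork tool, 124 mm tall, 160 g, standing loose. Origin: underside of fork, below the handle's centre; z up, x to the open fork tips. 2 prongs x -36 to 32 mm, 12 thick, 9 wide, 40 apart; back wall x -46 to -36, 58 wide; top arm z 54 to 64 (42 free under it); handle on the arm, z 64 to 124, 34 along x, 24 along y: grip across the 24 with 30 N or more.
- square_cap: Square steel plate 60 x 60 x 9 mm, 70 g, on the stem of a clip fixed to the console. Origin: centre of plate's underside, 50 mm up; axes along its sides, x away from the robot (0.3 rad). Hub below, 22 wide, 10 deep, snug on a 13 mm stem: about 4 to 10 N pulls it off within 10 mm. Under the plate all is free from 14 to 50 mm but stem and hub; come in from -x (low jaw on +x, 12 high).
- round_cap: Bystander, stays put: the same kind of clip with a round steel cap, 60 mm in diameter, 9 mm thick. Origin: centre of the plate's underside, 50 mm above the console. The two clips stand side by side in the middle, 140 mm or more apart; either may be the left one.
- dish: Round black hard-silicone dish, 186 mm across the rim, 16 mm high, floor 5 mm thick and flat inside over about 165 mm; 450 g, loose. Origin: centre of its underside. It is on the other side of the clips from the puller. A bell and an organiser, both under 75 mm high, stand beyond the clips, 0.7 m or more ahead of the robot.
Not all that is in view belongs to the job. Several things have the shape of the dish; the one meant has the colours described above.

How it is judged (in metres and radians):
On the way:
1. the square cap is off its stem, lying level on the fork of the lifted puller (height (world z) of square_cap above 0.068 m and angle between square_cap's own z axis and vertical below 0.25 rad and x of square_cap in the frame of puller between -0.02 and 0.025 m and y of square_cap in the frame of puller between -0.018 and 0.018 m and z of square_cap in the frame of puller between 0.004 and 0.025 m), for 0.15 s.
At the end, for the whole second after the job is handed in: The puller stands upright (within 7 degrees) on the dish's floor, within 35 mm of its centre; the square cap lies level (14 degrees) on the fork, its centre within 18 mm sideways and -20 to +25 mm lengthwise of the puller's origin; both rest; the round cap is within 10 mm of its start (horizontal distance between puller and dish below 0.035 m and z of puller in the frame of dish between 0 and 0.012 m and angle between puller's own z axis and vertical below 0.12 rad and angle between square_cap's own z axis and vertical below 0.25 rad and x of square_cap in the frame of puller between -0.02 and 0.025 m and y of square_cap in the frame of puller between -0.018 and 0.018 m and z of square_cap in the frame of puller between 0.004 and 0.025 m and linear speed of each of puller, square_cap below 0.02 m/s and distance of round_cap from where it was at the start of the episode below 0.01 m); the robot touches nothing.
It fails at once if the robot itself touches the square cap (more than 1 N) (contact force between any of the fingers, the arm and square_cap above 1 N).
It fails at once if the round cap is shifted by more than 10 mm (distance of round_cap from where it was at the start of the episode above 0.01 m).
It also fails if it takes over 54 s, if anything falls off the work surface, if the arm or the gripper's body presses on something with over 40 N, if the wrist force passes 120 N, or if a joint passes its speed limit or range.

## Working session

There is one attempt and no reset: what is moved stays moved. The work goes in short steps, Python scripts to look and compute and a shell command to move; the robot and the scene stay as the last step left them, time stands still between calls to the robot, and variables do not carry over. Pictures are saved under pics/ and viewed, at most 10 in all, crops included, and the job is handed in when it is done.

```bash
ls; mkdir -p pics; cat > h.py <<'E'
import numpy as np, cv2
from plant import get_obs, eyes, ctrl, spotter
def ray(cam,px,z,M=None):
    M=M or eyes.camera_model(cam); T=np.array(M["extrinsics"])
    d=T[:3,:3]@np.array([(px[0]-M["cx"])/M["fx"],(px[1]-M["cy"])/M["fy"],1]); o=T[:3,3]
    return o+d*(z-o[2])/d[2]
def proj(cam,P,M=None):
    M=M or eyes.camera_model(cam); T=np.array(M["extrinsics"])
    p=(np.atleast_2d(P)-T[:3,3])@T[:3,:3]
    return np.c_[p[:,0]/p[:,2]*M["fx"]+M["cx"],p[:,1]/p[:,2]*M["fy"]+M["cy"]]
E
python3 - <<'E'
from h import *
np.set_printoptions(precision=3,suppress=True)
o=get_obs();print(o)
a=eyes.snapshot("top");
cv2.imwrite("pics/top.png",cv2.resize(a,None,fx=1.5,fy=1.5))
b=eyes.snapshot("side");cv2.imwrite("pics/side.png",cv2.resize(b,None,fx=1.5,fy=1.5))
for c in("top","side"):
  print(c,np.array(eyes.camera_model(c)["extrinsics"]))
  for t,z in(("puller",0),("square_cap",.05),("round_cap",.05),("dish",0)):
    for r in spotter.place_of(c,t): print(c,t,r["p"],r["location"],ray(c,r["location"],z))
E
```

```text
pics
{'clock': 0.0, 'joint_pos': array([ 92.25 ,  20.592,   0.634,  -0.023, -70.136, -16.508]), 'qvel': array([-0.091,  0.122,  0.115,  0.011,  0.058, -0.023]), 'tau': array([ -0.   , -58.272,  29.306,   6.997,   0.007,  -0.   ]), 'tool_pos': array([0.166, 0.654, 0.226]), 'orientation': array([179.903,  -0.007, -14.265]), 'force': array([-1.358, -0.128,  0.091]), 'moment': array([-0.029, -0.009, -0.064]), 'gripper_force': 0.0, 'opening': 0.08743002812127915}
top [[-0.016 -0.994  0.109  0.298]
 [-1.     0.016 -0.001 -0.026]
 [-0.    -0.109 -0.994  1.271]
 [ 0.     0.     0.     1.   ]]
top puller 0.57 [139.6, 190.8] [0.464 0.311 0.   ]
top square_cap 0.68 [206.8, 156.7] [0.555 0.101 0.05 ]
top round_cap 0.66 [283.5, 163.2] [ 0.532 -0.124  0.05 ]
top dish 0.81 [373.5, 262.6] [ 0.237 -0.388  0.   ]
top dish 0.67 [340.0, 187.6] [ 0.464 -0.297  0.   ]
side [[-0.982 -0.126  0.138  0.308]
 [-0.187  0.69  -0.699  0.585]
 [-0.007 -0.712 -0.702  0.674]
 [ 0.     0.     0.     1.   ]]
side puller 0.72 [216.5, 329.2] [0.455 0.312 0.   ]
side square_cap 0.95 [193.2, 221.4] [0.567 0.099 0.05 ]
side round_cap 0.72 [237.4, 160.3] [ 0.518 -0.131  0.05 ]
side dish 0.72 [341.8, 133.7] [ 0.235 -0.378  0.   ]
side dish 0.64 [268.6, 141.2] [ 0.46  -0.297  0.   ]
```

View pics/top.png

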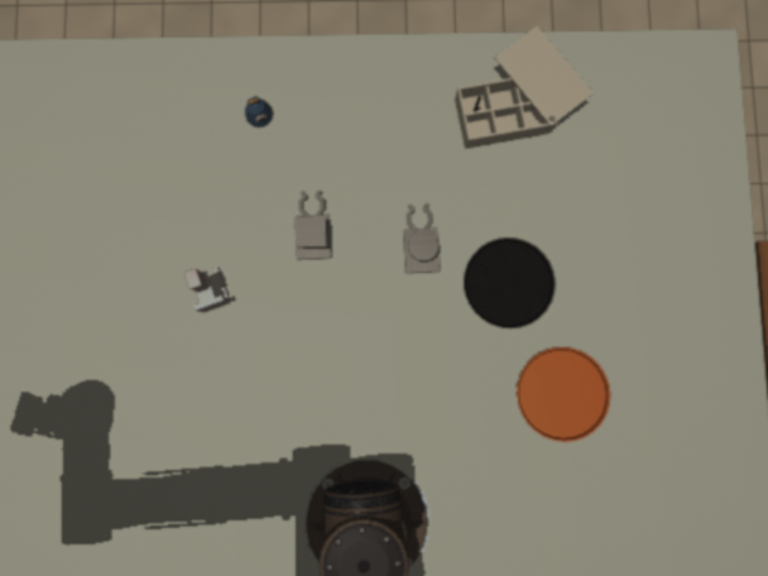

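View pics/side.png

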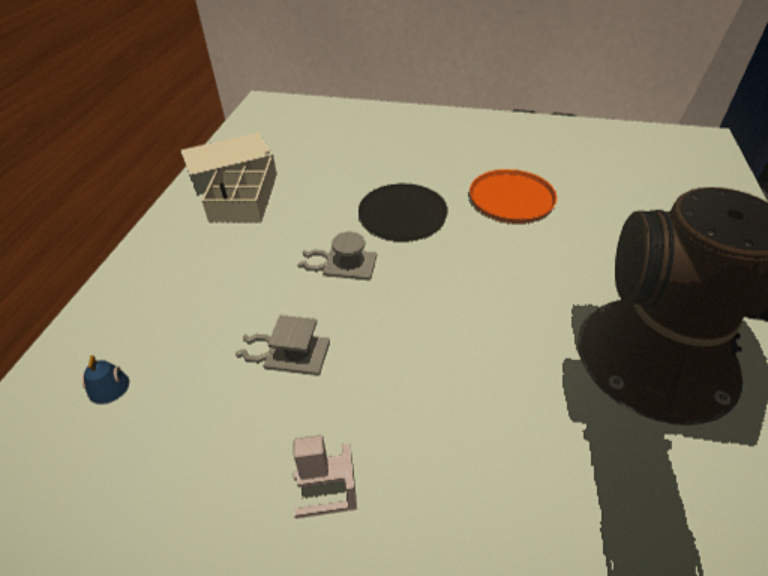

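The black disc at top (340,187) (side (268,141)) and the orange one at top (373,262) share the dish's shape. The black one fits the description. The puller is at top (139,191) with its back wall towards the robot and tips along +x, yaw about 17°. The square cap is at top (207,157), the round cap at (283,163).

```bash
python3 - <<'E'
from h import *
from scipy.spatial.transform import Rotation as R
np.set_printoptions(precision=3,suppress=True)
o=get_obs();M=eyes.camera_model("wrist");T=np.array(M["extrinsics"])
Rt=R.from_euler("xyz",o["orientation"],degrees=True).as_matrix()
print(M["fx"],Rt.T@(T[:3,3]-o["tool_pos"]),"\n",Rt.T@T[:3,:3])
a=eyes.snapshot("top");t=a[150:285,300:420]
cv2.imwrite("pics/dish.png",cv2.resize(t,None,fx=4,fy=4))
E
python3 -m crank '[0,0,-0.18,0,0,0,1, 0,0,-0.18,0,0,0,1, 0,0,-0.18,0,0,0,1]'
```

```text
299.5591846344502 [ 0.077 -0.001 -0.159] 
 [[ 0.    -0.959 -0.284]
 [ 1.     0.    -0.   ]
 [ 0.    -0.284  0.959]]
clock: 0.92
tool_pos: [0.1662, 0.6542, 0.2266]
orientation: [-180.0, -0.0, 17.0]
force: [0.4, 0.5, 0.6]
opening: 0.0877
gripper_force: 0.0
```

View pics/dish.png

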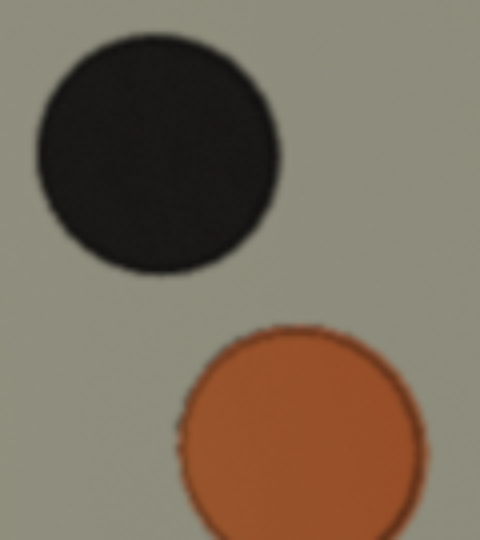

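The crop confirms the black dish (crop centre 158,153) and the orange look-alike below it.

```bash
python3 -m crank '[0,0,0,22,51,0,1, 0,0,0,22,51,0,1, 0,0,0,22,51,0,1, 0,0,0,22,51,0,1, 0,0,0,22,51,0,1]'
python3 -m crank '[0,0,0,22,51,0,1, 0,0,0,22,51,0,1, 0,0,0,22,51,0,1, 0,0,0,0,0,0,1, 0,0,0,0,0,0,1]'
python3 - <<'E'
from h import *
np.set_printoptions(precision=3,suppress=True)
print(get_obs()["tool_pos"])
a=eyes.snapshot("wrist");cv2.imwrite("pics/w1.png",cv2.resize(a,None,fx=1.5,fy=1.5))
for r in spotter.place_of("wrist","puller"): print(r["p"],r["location"],ray("wrist",r["location"],0))
for r in spotter.outline_of("wrist","puller"): print(r["p"],r["rect"])
E
```

```text
clock: 1.55
tool_pos: [0.3457, 0.4401, 0.2269]
orientation: [-180.0, -0.0, 16.7]
force: [0.2, 0.3, 0.5]
opening: 0.0878
gripper_force: 0.0
clock: 2.17
tool_pos: [0.4521, 0.3138, 0.2267]
orientation: [-180.0, -0.0, 16.6]
force: [0.7, -0.4, 1.1]
opening: 0.0874
gripper_force: 0.0
[0.452 0.314 0.227]
0.83 [255.6, 155.1] [0.464 0.309 0.   ]
0.73 [232.4, 130.2, 50.0, 73.9]
0.45 [428.8, 96.1, 77.3, 64.7]
```

View pics/w1.png

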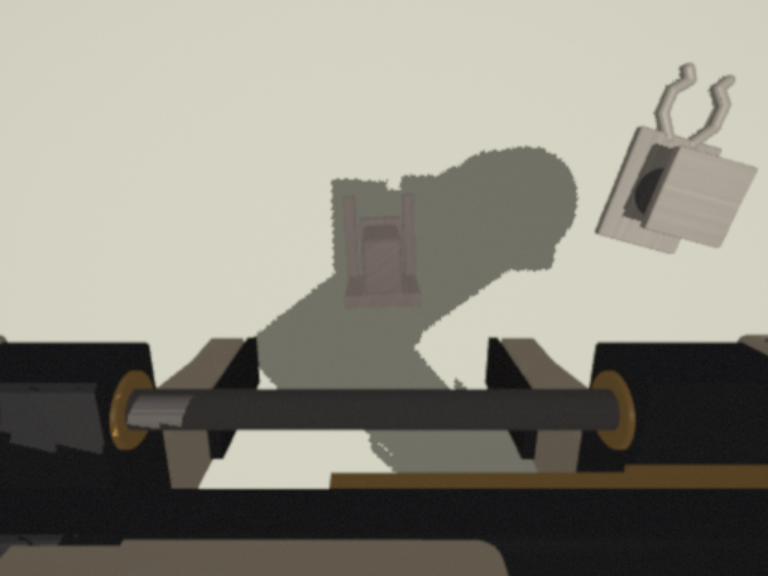

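Wrist picture: puller at (380,250) scaled, prongs up, well aligned with the tool; square cap at right (705,195). I'll enlarge to fit the pose.

```bash
python3 - <<'E'
from h import *
a=cv2.imread("pics/w1.png");a=cv2.resize(a,(512,384),interpolation=cv2.INTER_AREA)
t=a[120:212,215:295].astype(float);t=np.clip((t-60)*2.2,0,255).astype(np.uint8)
cv2.imwrite("pics/w1c.png",cv2.resize(t,None,fx=6,fy=6,interpolation=cv2.INTER_CUBIC))
E
```

```text
(no output)
```

View pics/w1c.png

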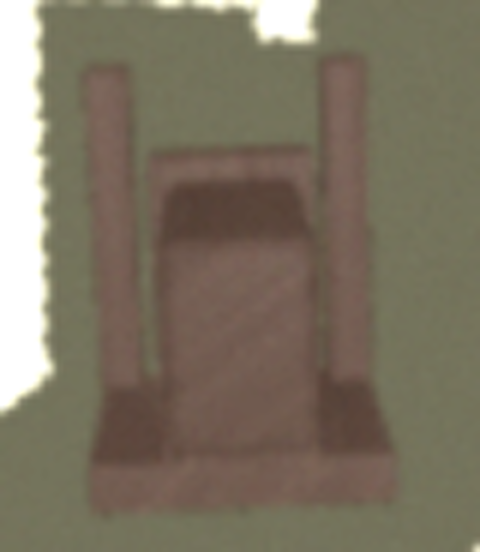

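```bash
python3 - <<'E'
from h import *
from scipy.optimize import least_squares
from scipy.spatial.transform import Rotation as R
np.set_printoptions(precision=3,suppress=True)
# puller frame: image left = +y
P=np.array([[17,12,124],[17,-12,124],[-17,12,124],[-17,-12,124],[-36,29,64],[-36,-29,64],[-46,29,64],[-46,-29,64],[32,29,12],[32,20,12],[32,-20,12],[32,-29,12]])/1e3
px=np.array([[160,240],[310,236],[172,455],[315,452],[98,462],[392,452],[95,510],[397,498],[85,68],[128,66],[322,57],[365,55]])/6+[215,120]-.4
M=eyes.camera_model("wrist")
def f(v):
    Q=P@R.from_euler("z",v[2]).as_matrix().T+[v[0],v[1],0]
    return (proj("wrist",Q,M)-px).ravel()
s=least_squares(f,[.46,.31,.3],x_scale=[.01,.01,.1],loss="soft_l1")
print(s.x[:2],np.degrees(s.x[2]));print(f(s.x).reshape(-1,2))
o=get_obs();print(o["tool_pos"],o["orientation"])
Rt=R.from_euler("xyz",o["orientation"],degrees=True).as_matrix()
print("shift mm",1e3*Rt.T@(np.r_[s.x[:2],.082]-o["tool_pos"]))
for r in spotter.place_of("wrist","square_cap"): print(r["p"],r["location"],ray("wrist",r["location"],.05))
E
```

```text
[0.464 0.313] 19.279669389987543
[[-0.528 -0.193]
 [ 1.633 -0.699]
 [-0.654  0.614]
 [ 1.719  0.024]
 [-1.658 -0.023]
 [ 0.851 -0.5  ]
 [-0.619  0.354]
 [ 0.128  0.247]
 [-0.353  0.058]
 [-0.205  0.066]
 [ 0.027  0.119]
 [ 0.2    0.126]]
[0.451 0.315 0.227] [-179.993   -0.006   16.765]
shift mm [ 11.616   5.848 144.593]
0.87 [462.1, 130.6] [0.564 0.103 0.05 ]
```

```bash
python3 -m crank '[0,0,-0.044,11.5,6,0,1, 0,0,0,0,0,40,1, 0,0,0,0,0,40,1, 0,0,0,0,0,40,1, 0,0,0,0,0,25,1]'
python3 -m crank '[0,0,0,0,0,0,1, 0,0,0,0,0,0,0, 0,0,0,0,0,0,0, 0,0,0,0,0,0,0, 0,0,0,0,0,0,0]'
python3 -m crank '[0,0,0,0,0,0,0, 0,0,0,0,0,0,0, 0,0,0,0,0,0,0, 0,0,0,0,0,0,0]'
```

```text
clock: 3.0
tool_pos: [0.4635, 0.3117, 0.0796]
orientation: [179.9, 0.1, 19.3]
force: [0.0, 0.4, 0.2]
opening: 0.0876
gripper_force: 0.0
clock: 3.62
tool_pos: [0.4649, 0.3116, 0.0821]
orientation: [-180.0, -0.0, 19.2]
force: [0.6, -0.5, 0.8]
opening: 0.0532
gripper_force: 0.0
clock: 4.12
tool_pos: [0.4647, 0.3114, 0.0815]
orientation: [180.0, 0.0, 19.2]
force: [-0.2, 0.4, 0.1]
opening: 0.024
gripper_force: 30.0
```

```bash
python3 -m crank '[0,0,0,0,0,-20,0, 0,0,0.163,0,0,-20,0, 0,0,0.163,0,0,-20,0, 0,0,0.163,0,0,0,0, 0,0,0,5,48,0,0]'
python3 -m crank '[0,0,0,5,48,0,0, 0,0,0,5,48,0,0, 0,0,0,5,48,0,0, 0,0,0,0,0,0,0, 0,0,0,0,0,0,0]'
python3 - <<'E'
from h import *
np.set_printoptions(precision=3,suppress=True)
M=eyes.camera_model("wrist")
a=eyes.snapshot("wrist")
for r in spotter.outline_of("wrist","square_cap"): print(r["p"],r["rect"])
for r in spotter.place_of("wrist","square_cap"): print(r["p"],r["location"],ray("wrist",r["location"],.05,M))
cv2.imwrite("pics/w2raw.png",a);cv2.imwrite("pics/w2.png",cv2.resize(a[:300,100:420],None,fx=2,fy=2,interpolation=cv2.INTER_CUBIC))
E
```

```text
clock: 4.75
tool_pos: [0.4627, 0.2648, 0.1414]
orientation: [-180.0, -0.0, -8.8]
force: [0.9, -0.8, -1.5]
opening: 0.0236
gripper_force: 30.0
clock: 5.38
tool_pos: [0.4553, 0.1187, 0.1417]
orientation: [-180.0, -0.0, -8.9]
force: [-0.1, 0.2, -1.4]
opening: 0.0238
gripper_force: 30.0
0.88 [201.9, 2.3, 94.3, 100.8]
0.58 [211.9, 160.4, 70.9, 154.4]
0.98 [250.7, 56.0] [0.564 0.1   0.05 ]
```

View pics/w2.png

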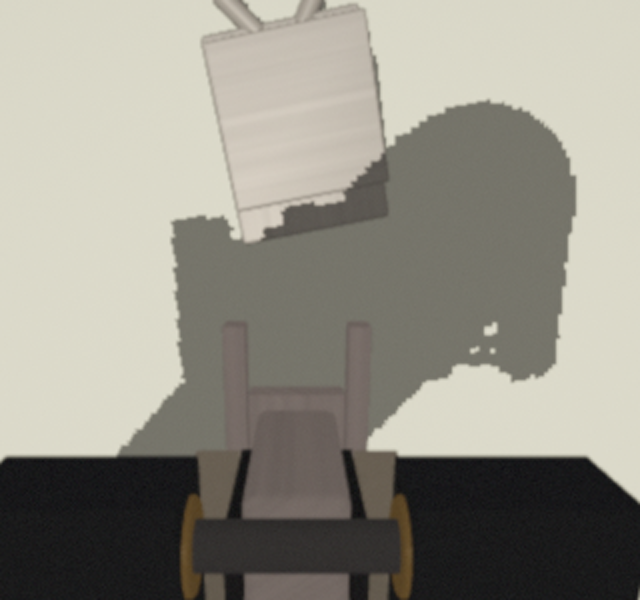

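Square plate corners in crop: far (203,41),(363,8), near (387,180),(238,211); puller prong tips at (235,323) and (358,322).

```bash
python3 - <<'E'
from h import *
from scipy.optimize import least_squares
from scipy.spatial.transform import Rotation as R
np.set_printoptions(precision=4,suppress=True)
M=eyes.camera_model("wrist");o=get_obs();zb=o["tool_pos"][2]-.0815
def fit(P,px,z,v0):
    px=np.array(px)/2+[100,0]-.25
    def f(v):return (proj("wrist",np.array(P)/1e3@R.from_euler("z",v[2]).as_matrix().T+[v[0],v[1],z],M)-px).ravel()
    s=least_squares(f,v0,x_scale=[.01,.01,.1]);print(s.x,np.degrees(s.x[2]));print(f(s.x));return s.x
c=fit([[30,30,9],[30,-30,9],[-30,-30,9],[-30,30,9]],[[203,41],[363,8],[387,180],[238,211]],.05,[.56,.1,-.1])
p=fit([[32,29,12],[32,20,12],[32,-20,12],[32,-29,12],[23,12,64],[23,-12,64]][:4],[[223,323],[247,323],[347,322],[370,322]],zb,[.455,.118,-.15])
print(o["tool_pos"],o["orientation"])
a=np.degrees(c[2]-p[2]);print("yaw change",a, "rad",np.radians(a))
u=np.r_[np.cos(c[2]),np.sin(c[2])];d=p[:2]-c[:2]
print("puller in cap frame",u@d,np.r_[-u[1],u[0]]@d, "tcp",u@(o["tool_pos"][:2]-c[:2]),np.r_[-u[1],u[0]]@(o["tool_pos"][:2]-c[:2]))
E
```

```text
[0.5629 0.1031 0.0339] 1.9424395381257127
[-1.31    0.1959  1.1302 -0.8914  1.1604  0.689  -1.0013  0.3089]
[ 0.456   0.1196 -0.1448] -8.295211420096132
[-0.6446  0.0667 -1.006  -0.0238  0.7492  0.0736  0.9004 -0.0171]
[0.4552 0.1195 0.1415] [-179.9976   -0.0018   -8.7594]
yaw change 10.237650958221845 rad 0.17868071689092366
puller in cap frame -0.1062363544887288 0.020166661487310666 tcp -0.10700600270917367 0.020005112767261884
```

```bash
python3 -m crank '[0,0,-0.182,0,0,0,0, 0,0,0,0,20,0,0, 0,0,0,0,0,29,0, 0,0,0,0,0,0,0, 0,0,0,0,0,0,0]'
python3 -m crank '[0,0,0,20,0,0,0, 0,0,0,20,0,0,0, 0,0,0,0,0,0,0]'
python3 - <<'E'
from h import *
o=get_obs();print(o["tool_pos"],o["orientation"],o["force"])
a=eyes.snapshot("wrist");cv2.imwrite("pics/w3.png",cv2.resize(a[:300,100:420],None,fx=2,fy=2,interpolation=cv2.INTER_CUBIC))
E
```

```text
clock: 6.15
tool_pos: [0.456, 0.0993, 0.1131]
orientation: [180.0, -0.0, 1.7]
force: [0.9, 0.1, -1.5]
opening: 0.0237
gripper_force: 30.0
clock: 6.52
tool_pos: [0.4973, 0.1006, 0.1135]
orientation: [-180.0, -0.1, 1.6]
force: [-0.0, 0.7, -2.3]
opening: 0.024
gripper_force: 30.0
[0.49731076 0.10062287 0.11347862] [-1.79969670e+02 -9.59769945e-02  1.62800416e+00] [-0.03103406  0.72503095 -2.26627062]
```

View pics/w3.png

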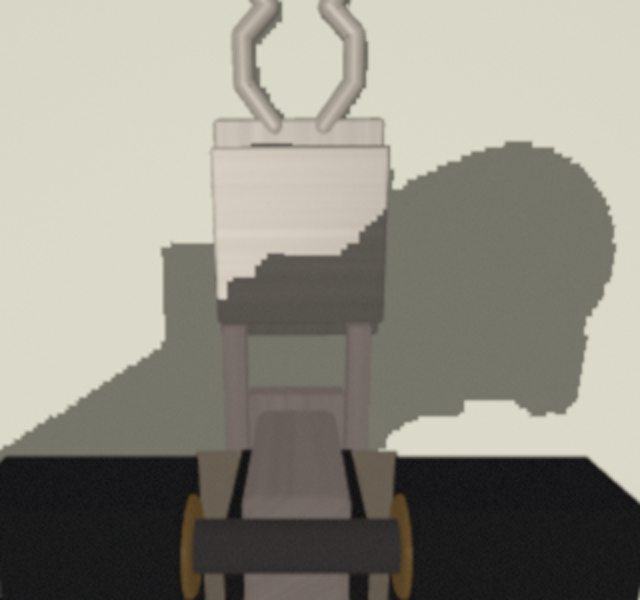

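Fork and plate are aligned: plate centre column about 300, fork centre 297, prongs just at the near plate edge (row 322).

```bash
python3 -m crank '[0,0,0,16,0,0,0, 0,0,0,16,0,0,0, 0,0,0,16,0,0,0, 0,0,0,16,0,0,0, 0,0,0,0,0,0,0]'
python3 -m crank '[0,0,0,0,0,-5,0, 0,0,0,0,0,-5,0, 0,0,0,0,0,-5,0, 0,0,0,0,0,0,0]'
```

```text
clock: 7.2
tool_pos: [0.5608, 0.1015, 0.1121]
orientation: [180.0, 0.0, 1.6]
force: [-0.8, -0.2, -1.0]
opening: 0.0238
gripper_force: 30.0
clock: 7.7
tool_pos: [0.5599, 0.1018, 0.1286]
orientation: [-180.0, -0.1, 1.6]
force: [0.3, -0.8, -3.1]
opening: 0.0238
gripper_force: 30.0
```

```bash
python3 -m crank '[0,0,0,0,0,-6,0, 0,0,0,0,0,-6,0, 0,0,0,0,0,-10,0, 0,0,0,0,0,-14,0, 0,0,0,0,0,-14,0]'
python3 -m crank '[0,0,0,0,0,-10,0, 0,0,0,0,0,-5,0, 0,0,0,0,0,0,0, 0,0,0,0,0,0,0]'
python3 - <<'E'
from h import *
o=get_obs();print(o["tool_pos"],o["orientation"],o["force"])
a=eyes.snapshot("wrist");b=eyes.snapshot("side")
for c in("wrist","side"):
  for r in spotter.place_of(c,"square_cap")[:2]: print(c,r["p"],r["location"],ray(c,r["location"],o["tool_pos"][2]-.0695))
a=cv2.resize(a[100:300,150:370],None,fx=2,fy=2);b=cv2.resize(b[140:260,100:220],(400,400))
cv2.imwrite("pics/w4.png",np.hstack([a,b]))
E
```

```text
clock: 8.32
tool_pos: [0.5598, 0.1017, 0.1789]
orientation: [-180.0, -0.0, 1.6]
force: [-0.3, -0.3, -2.6]
opening: 0.0238
gripper_force: 30.0
clock: 8.82
tool_pos: [0.5592, 0.1015, 0.192]
orientation: [180.0, 0.1, 1.6]
force: [0.7, -0.2, -2.6]
opening: 0.0237
gripper_force: 30.0
[0.55922592 0.10147877 0.19201327] [1.79980483e+02 5.46745923e-02 1.61272481e+00] [ 0.67800775 -0.18728126 -2.56443065]
wrist 0.67 [249.4, 196.9] [0.56305735 0.10105857 0.12251327]
side 0.57 [188.6, 202.3] [0.56379224 0.1064946  0.12251327]
```

View pics/w4.png

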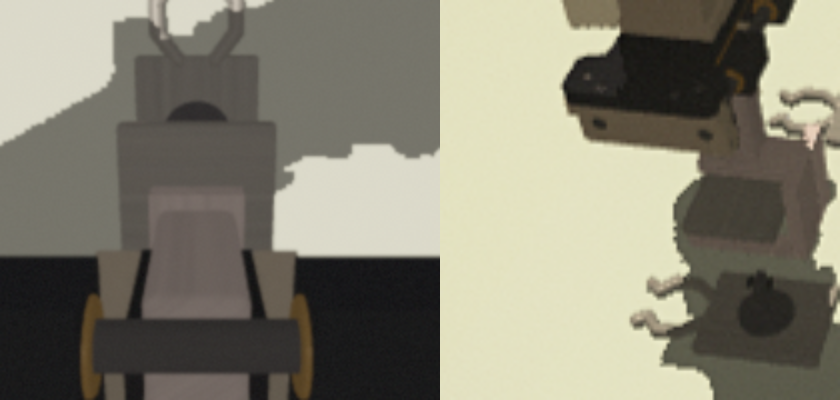

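Cap sits level and centred on the fork (left: plate in the fork below arm; right: bare stem on the clip at (765,310)). Carrying to the dish.

```bash
python3 -m crank '[0,0,0,-1.5,6,0,0, 0,0,0,-3.5,12,0,0, 0,0,0,-5,18,0,0, 0,0,0,-6.5,24,0,0, 0,0,0,-7.5,27.5,0,0]'
python3 -m crank '[0,0,0,-7.5,27.5,0,0, 0,0,0,-7.5,27.5,0,0, 0,0,0,-7.5,27.5,0,0, 0,0,0,-7.5,27.5,0,0, 0,0,0,-7.5,27.5,0,0]'
python3 -m crank '[0,0,0,-7.5,27.5,0,0, 0,0,0,-7.5,27.5,0,0, 0,0,0,-7.5,27.5,0,0, 0,0,0,-7.5,27.5,0,0, 0,0,0,-6.5,24,0,0]'
python3 -m crank '[0,0,0,-5,18,0,0, 0,0,0,-3.5,12,0,0, 0,0,0,-1.5,6,0,0, 0,0,0,0,0,0,0, 0,0,0,0,0,0,0]'
python3 - <<'E'
from h import *
o=get_obs();print(o["tool_pos"],o["orientation"],o["force"])
a=eyes.snapshot("wrist");b=eyes.snapshot("side");eyes.snapshot("top")
for c,t,z in(("wrist","square_cap",o["tool_pos"][2]-.0695),("wrist","dish",0),("side","dish",0),("top","dish",0)):
  for r in spotter.place_of(c,t)[:2]: print(c,t,r["p"],r["location"],ray(c,r["location"],z))
a=cv2.resize(a,(512,384));b=cv2.resize(b[60:220,180:380],(480,384))
cv2.imwrite("pics/w5.png",cv2.resize(np.hstack([a,b]),(800,310)))
E
```

```text
clock: 9.65
tool_pos: [0.5374, 0.0115, 0.1927]
orientation: [180.0, -0.0, 1.6]
force: [0.9, -0.5, -2.1]
opening: 0.0239
gripper_force: 30.0
clock: 10.28
tool_pos: [0.5033, -0.1272, 0.1928]
orientation: [180.0, -0.0, 1.6]
force: [-0.2, -0.4, -1.3]
opening: 0.0237
gripper_force: 30.0
clock: 10.9
tool_pos: [0.4702, -0.262, 0.1928]
orientation: [180.0, -0.0, 1.6]
force: [0.9, 0.5, -2.1]
opening: 0.0239
gripper_force: 30.0
clock: 11.52
tool_pos: [0.4629, -0.2958, 0.1926]
orientation: [-180.0, -0.0, 1.6]
force: [0.3, 0.6, -1.3]
opening: 0.0237
gripper_force: 30.0
[ 0.46292325 -0.29584924  0.19255465] [-1.79995079e+02 -3.35610691e-03  1.64416951e+00] [ 0.32764285  0.56720767 -1.27823199]
wrist square_cap 0.96 [248.5, 197.8] [ 0.46594038 -0.29560022  0.12305465]
wrist dish 0.59 [246.0, 164.8] [ 0.46726762 -0.29286154  0.        ]
side dish 0.95 [270.0, 142.0] [ 0.45529876 -0.29353673  0.        ]
side dish 0.91 [341.5, 133.3] [ 0.23645782 -0.3799099   0.        ]
top dish 0.86 [373.8, 263.1] [ 0.2358329  -0.38891314  0.        ]
top dish 0.85 [336.5, 189.0] [ 0.45984293 -0.28640818  0.        ]
```

View pics/w5.png

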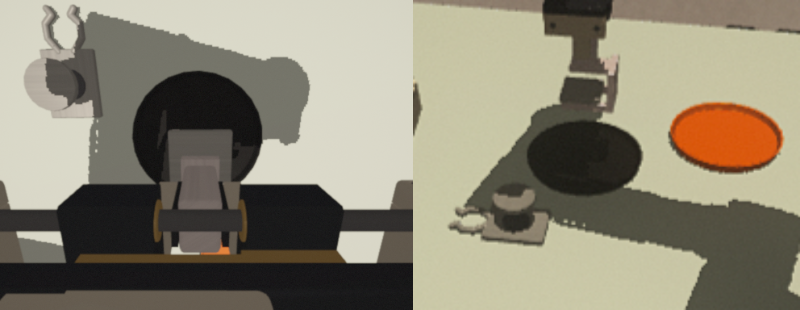

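Cap still on the fork, which hangs centred over the black dish; round cap in place. Lowering.

```bash
python3 -m crank '[0,0,0,0,0,10,0, 0,0,0,0,0,20,0, 0,0,0,0,0,25,0, 0,0,0,0,0,25,0, 0,0,0,0,0,12,0]'
python3 -m crank '[0,0,0,0,0,6,0, 0,0,0,0,0,4,0, 0,0,0,0,0,0,0, 0,0,0,0,0,0,0]'
```

```text
clock: 12.5
tool_pos: [0.4617, -0.296, 0.0987]
orientation: [-180.0, 0.1, 1.6]
force: [-0.9, 0.2, -2.8]
opening: 0.0239
gripper_force: 30.0
clock: 13.0
tool_pos: [0.4631, -0.2964, 0.0912]
orientation: [180.0, -0.1, 1.6]
force: [-0.0, 0.0, -2.0]
opening: 0.0237
gripper_force: 30.0
```

```bash
python3 -m crank '[0,0,0,0,0,2,0, 0,0,0,0,0,0,0, 0,0,0,0,0,0,0]'
python3 -m crank '[0,0,0,0,0,2,0, 0,0,0,0,0,0,0, 0,0,0,0,0,0,0]'
```

```text
clock: 13.38
tool_pos: [0.4627, -0.2963, 0.0886]
orientation: [180.0, -0.0, 1.6]
force: [-0.3, 0.4, -1.5]
opening: 0.024
gripper_force: 30.0
clock: 13.75
tool_pos: [0.4627, -0.2963, 0.0865]
orientation: [-180.0, 0.0, 1.6]
force: [-0.1, 0.3, -1.9]
opening: 0.024
gripper_force: 30.0
```

```bash
python3 -m crank '[0,0,0,0,0,1,0, 0,0,0,0,0,0,0, 0,0,0,0,0,0,0]'
```

```text
clock: 14.12
tool_pos: [0.4628, -0.2964, 0.0864]
orientation: [180.0, -0.0, 1.6]
force: [-2.2, 2.3, 5.6]
opening: 0.0237
gripper_force: 30.0
```

Contact with the floor. Releasing.

```bash
python3 -m crank '[0,0,0,0,0,0,0.32, 0,0,0,0,0,0,0.4, 0,0,0,0,0,0,0.7, 0,0,0,0,0,0,0.7, 0,0,0,0,0,0,0.7]'
python3 -m crank '[0,0,0,0,0,-15,0.7, 0,0,0,0,0,-35,0.7, 0,0,0,0,0,-50,0.7, 0,0,0,0,0,-50,0.7, 0,0,0,0,0,0,0.7]'
python3 - <<'E'
from h import *
o=get_obs();print(o["tool_pos"],o["force"])
a=eyes.snapshot("wrist");b=eyes.snapshot("side")
for c,t,z in(("wrist","square_cap",.017),("wrist","puller",.005),("wrist","dish",0),("side","square_cap",.017),("side","puller",.005),("side","dish",0),("side","round_cap",.05)):
  for r in spotter.place_of(c,t)[:1]: print(c,t,r["p"],r["location"],ray(c,r["location"],z))
a=cv2.resize(a,(512,384));b=cv2.resize(b[60:220,180:380],(480,384))
cv2.imwrite("pics/w6.png",cv2.resize(np.hstack([a,b]),(800,310)))
E
```

```text
clock: 14.75
tool_pos: [0.4628, -0.2963, 0.0855]
orientation: [-180.0, 0.0, 1.6]
force: [0.4, -0.5, 0.6]
opening: 0.0587
gripper_force: 0.0
clock: 15.38
tool_pos: [0.465, -0.2973, 0.2414]
orientation: [179.8, -0.5, 1.6]
force: [0.0, 0.1, -0.7]
opening: 0.0613
gripper_force: 0.0
[ 0.46498061 -0.29730789  0.24137052] [ 0.02177037  0.09605443 -0.68211194]
wrist square_cap 0.64 [248.9, 163.7] [ 0.46289989 -0.29660854  0.017     ]
wrist puller 0.88 [249.0, 165.0] [ 0.45835998 -0.29680714  0.005     ]
wrist dish 0.68 [301.6, 302.5] [ 0.24356407 -0.38434604  0.        ]
side square_cap 0.76 [262.6, 136.6] [ 0.47900565 -0.29451221  0.017     ]
side dish 0.79 [268.7, 140.4] [ 0.46075696 -0.30097779  0.        ]
side round_cap 0.68 [235.9, 160.6] [ 0.52189657 -0.12929473  0.05      ]
```

View pics/w6.png

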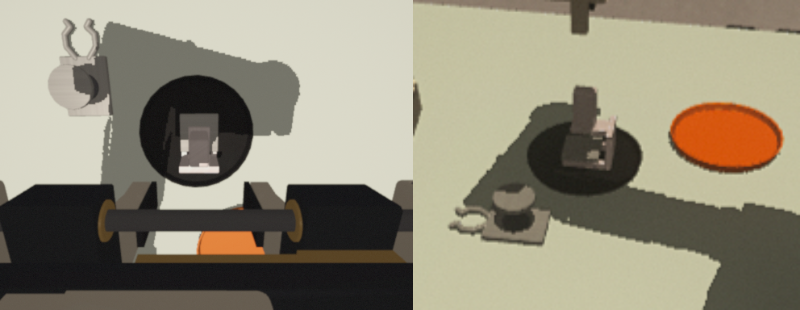

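The puller stands upright and free near the dish's centre with the cap on its fork, and the round cap has not moved.

```bash
python3 -m crank '[0,0,0,0,0,0,0.7, 0,0,0,0,0,0,0.7]' && python3 -c "
from plant import ctrl; print(ctrl.close_job())"
```

```text
clock: 16.08
tool_pos: [0.4627, -0.2963, 0.2354]
orientation: [-180.0, 0.0, 1.6]
force: [-0.1, -1.1, -0.6]
opening: 0.0612
gripper_force: 0.0
the job is handed in; nothing more can be done
None
```

I handed the job in at about 16 s; no verdict came back. The last pictures show the puller upright near the black dish's centre with the square cap on its fork, the gripper clear, and the round cap still in place.

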